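Raise the telescopic book rest by one notch

TASK

The book rest on the desk stands too low. Push in the sprung button on its column, slide the outer sleeve up until the button pops out through the next hole, and leave the rest hanging securely on that hole. Do it gently: never strain the sleeve hard against the button, and leave the other things on the desk where they are.

Things in the scene. Friction and masses are not known exactly. Their poses are not given: they have to be found in the camera images.
- stand: round dark steel foot of the book rest, 170 mm across, 14 mm high, fixed to the desk. Origin: centre of its underside; z up along the column's axis; -x is the column's side with button and holes, +x the side with the rest. While the button stands proud its straight flank locks the sleeve both ways; more than 20 N between sleeve and button strains it.
- post: fixed inner tube, aluminium, 26 mm square, up to 142 mm above the desk, origin and axes as the stand's. Carries the snap button: steel, 10 mm across, hemispherical nose, 125 mm above the desk, standing out to -x through a 12 mm hole in the sleeve, 5.5 mm proud of it. Its spring gives 2.3 N (5 N pressed flush, 6 N under the sleeve's wall).
- button_face (a point): outermost point of the button's nose as it stands out: 22.5 mm from the column's axis on its -x side; fixed on the post. Pressed flush (e.g. by one pad of a grip over it, 20 N or more, other pad on the sleeve's back), a pull of about 12 to 18 N up (weight included) lets the hole's edge push the round nose in fully and frees the sleeve; the pad may ride up with it.
- sleeve (a joint): height of the sliding sleeve above its lowest position, m (0 as found, button in the first hole; at most 0.075). Dark steel tube, 34 mm square, wall 2 mm, from 38 mm to its black cap at 154 mm above the desk (at 0). With the rest it weighs 0.35 to 0.53 kg and slides with under 2 N of friction: it falls back unless the button holds it.
- plate_mid (a point): point on the sleeve's -x face, 47 mm below the first hole, at the middle of the adjusting range of a steel plate (56 x 28 mm) screwed on it. The plate has the next hole, 12 mm (1 mm play round the button), 37 to 57 mm below the first, differing from stand to stand. There the button pops out by itself and the sleeve stops hard, unless a finger covers that hole.
- rest_edge (a point): middle of the upper edge of the tilted wooden rest (150 x 230 mm) that hangs on the sleeve's +x side and rises with it: 35 mm from the column's axis, 86 mm above the desk when the sleeve is down.
- sticky_notes: loose block of yellow sticky notes, 76 x 76 x 20 mm, to the left of the foot. Origin at the centre of its underside.
- eraser: loose white eraser with blue sleeve, 21 x 46 x 12 mm, to the right of the foot. Origin at the centre of its underside.
- jar_candle: loose candle in a clear glass jar, 76 mm wide and 90 mm high, on the right. Origin at the centre of its underside.
- calculator: loose pocket calculator, 118 x 72 x 13 mm, on the left. Origin at the centre of its underside.
- spectacle_case: loose brown spectacle case, 58 x 158 x 34 mm, on the right. Origin at the centre of its underside.

How it is judged (in metres and radians):
On the way:
1. the sleeve has been freed from the first hole and is on its way up (value of joint sleeve above 0.012 m), for 0.1 s.
At the end, for the whole second after the job is handed in: The sleeve hangs at rest (slower than 5 mm/s), let go of, on the button in the next hole: 33 to 61 mm above its lowest position, its weight carried by the post's button (over 1 N) (value of joint sleeve between 0.033 and 0.061 m and velocity of joint sleeve between -0.005 and 0.005 m/s and contact force between post and anything else above 1 N); the robot touches nothing.
It fails at once if more than 20 N on the post or its button (contact force between post and anything else above 20 N).
It fails at once if another thing on the desk moved by more than 30 mm (distance of any of sticky_notes, eraser, jar_candle, calculator, spectacle_case from where it was at the start of the episode above 0.03 m).
It also fails if it takes over 38 s, if anything falls off the work surface, if the arm or the gripper's body presses on something with over 40 N, if the wrist force passes 120 N, or if a joint passes its speed limit or range.

ROBOT

A 6-joint arm with a two-finger parallel gripper is mounted at the origin on a cart in front of the work surface, level with it; the furniture and walls round the work are solid. World frame = base frame: x ahead of the robot, y to its left, z up, the work surface at z = 0. Lengths are in mm, angles in rad, forces in N, time in s.
With the tool pointing down it reaches from about 350 to 875 mm from the base axis. Payload 4.2 kg.
Tool frame: the origin (TCP) lies midway between the tips of the shut fingers; the grasp point (between the pads) lies 19 mm behind it; z points along the fingers, y is the line along which they close (so a half turn about z gives the same grasp; the last joint's range is limited). The gripper opens to 85 mm and grips with 20 to 120 N. Pads are 22 mm wide; open, the fingers measure 114 mm over their backs; the gripper's body (76 mm by 85 mm) begins 54 mm behind the grasp point. The pads swing forward as they close: fully open they stand 13 mm farther back than shut.
Start: joints at [-0.856, 0.385, 0.008, 0, -1.194, -0.259], TCP at [275.124, -561.165, 231.312] pointing down, gripper open.
Joint ranges: [-3.14, 3.14], [-1.21, 2.06], [-1.07, 1.41], [-3.16, 2.05], [-2.99, -0.16], [-3.1, 3.1]. Speed limits (rad/s): [2.79, 2.79, 3.14, 3.14, 3.14, 3.14].

INTERFACE

Orientations are given as a unit quaternion [x, y, z, w].
In Python, from bench import read_state, get_image, job_done gives the robot as it stands.
- The arm moves only by the tool servo_tool, never from a script. Its arguments are lists of equal length, an entry for each row: "rotation": the turn, a rotation vector about the world's x, y, z scaled (see below), a list of three; "slide": the shift along the world's x, y, z scaled (see below), a list of three; "grip": the opening, from -1 (shut) to 1 (fully open). In form: {"rotation": [[rx, ry, rz], ...], "slide": [[tx, ty, tz], ...], "grip": [grip, ...]}. A call has 1 to 8 rows; each row is the pose to reach, as a shift and turn from the pose commanded when the call began, turning the shorter way round; what a row does not reach only later rows make up. The controller multiplies each number of a shift by 0.2 m and each number of a turn by 360 degrees. A row lasts 1/8 s, in which the tool goes at most 62.5 mm and 10.7 degrees, less where a joint would pass 70% of its speed; a pose out of reach is approached as far as the arm can. A call with a number of a shift or a turn outside -1 to 1 is refused whole. A call with a gripper value outside its range is refused whole. The fingers move at their own pace and stop on an object; the grip force is fixed at half the most. Time passes only in rows, so rows that repeat a pose let the fingers close. It gives the time, the measured TCP pose, the force, the opening and the grip force at its end, in the units of the state.
- read_state(): the state, without advancing time (a new reading comes with each control period).
- get_image(name): name is "side" or "top" or "wrist"; returns a dict with "image" (480x640x3 uint8, red, green, blue), "depth" (480x640 float32, mm along the optical axis (not along the pixel's ray), 0 where there is no reading), "camera_matrix" (3x3 intrinsics, pixels), "k1" (the pictures are not rectified: a ray, as slopes to the right and down, at radius r is drawn at 1 + k1 r^2 times it, then the intrinsics apply), "rvec" (rotation vector, rad) and "tvec" (3), from world to camera coordinates, as OpenCV has them; the wrist camera has in their place "hand_eye" (4x4, takes a point from camera to tool coordinates, whose origin is the TCP and whose axes are the flange's). Camera axes: x right, y down, z forward; pixel columns grow to the right and rows downward; lengths in mm; the calibration is good to about 2 mm. A picture is of the moment at which its call begins: read the wrist's pose just before it.
- job_done(): hands the job in; it is judged then, once.
The state is a dict: "clock": time; "joints": joint angles; "joint_vel": joint speeds; "joint_efforts": joint torques, N m; "position": TCP position; "ee_rot": TCP orientation; "contact_force": force on the tool from outside, world axes, zero at the start; "wrist_torque": the same for the moment, N m; "gripper_width": finger opening in mm; "grasp_force": force on a finger pad.
Only numpy, scipy, OpenCV 4.12 (cv2) and the standard library are available. Lean on these libraries where they do the work, as an engineer would, in place of code of your own. Each camera call takes 0.05 s, during which the arm holds its last target. There are 200 camera calls.

## Working session

There is one attempt and no reset: what is moved stays moved. The work goes in short steps, Python scripts to look and compute and a tool call to move; the robot and the scene stay as the last step left them, time stands still between calls to the robot, and variables do not carry over. Pictures are saved under pics/ and viewed, at most 10 in all, crops included, and the job is handed in when it is done.

Besides the shell and the picture viewer there is one more tool, called by a JSON object that holds its "method" and its "body", one argument or row to a line. servo_tool: Moves the arm, as the interface text tells. Shifts and turns lie within -1 to 1; 1 stands for 0.2 m of shift or 360 degrees of turn. Its arguments: {"type":"object","properties":{"rotation":{"type":"array","items":{"type":"array","items":{"type":"number","minimum":-1,"maximum":1}}},"slide":{"type":"array","items":{"type":"array","items":{"type":"number","minimum":-1,"maximum":1}}},"grip":{"type":"array","items":{"type":"number"}}},"required":["rotation","slide","grip"]}

```bash
mkdir -p pics; ls
python3 - <<'E'
from bench import *
import cv2,numpy as np
s=read_state();print(s)
for n in("side","top"):
    d=get_image(n);cv2.imwrite(f"pics/{n}0.png",d["image"][:,:,::-1]);np.savez(f"{n}0.npz",**d)
    R=cv2.Rodrigues(np.array(d["rvec"],float))[0];print(n,d["camera_matrix"],d["k1"],(-R.T@np.array(d["tvec"]).ravel()),R[2])
E
```

```text
pics
{'clock': 0.0, 'joints': array([-8.56406466e-01,  3.85590122e-01,  6.62803512e-03, -5.44659580e-04,
       -1.19401446e+00, -2.58583319e-01]), 'joint_vel': array([ 0.00088036, -0.00163291,  0.00082391,  0.00058485, -0.00127492,
        0.00079057]), 'joint_efforts': array([ 6.79536879e-05, -3.92289448e+01,  1.88398075e+01,  4.18609858e+00,
       -4.74452216e-03, -1.06429511e-05]), 'position': array([ 274.87398886, -560.65163908,  230.19542347]), 'ee_rot': array([-2.25837491e-01,  9.74164347e-01,  1.08197603e-03, -2.85901246e-04]), 'contact_force': array([0.16403989, 0.36239443, 0.00882699]), 'wrist_torque': array([-0.00148917,  0.06935954,  0.0105821 ]), 'grasp_force': 0.0, 'gripper_width': 85.27117436519794}
side [[511.3100059    0.         315.16230716]
 [  0.         511.3100059  235.67963713]
 [  0.           0.           1.        ]] -0.05864301679743758 [ 558.02796419 1237.63965531  683.4916044 ] [ 0.00582885 -0.90593579 -0.42337497]
top [[606.79403975   0.         320.01789066]
 [  0.         606.79403975 234.17346261]
 [  0.           0.           1.        ]] -0.11877358572938158 [ 272.78890768  -33.29939232 1475.31345418] [ 0.2037456   0.01972125 -0.97882522]
```

View pics/side0.png

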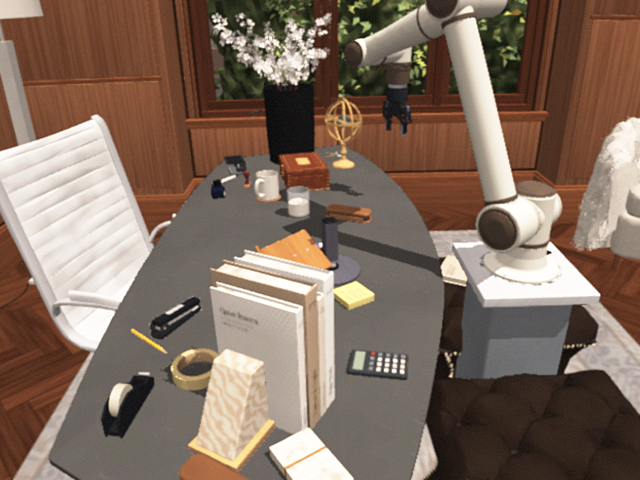

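View pics/top0.png

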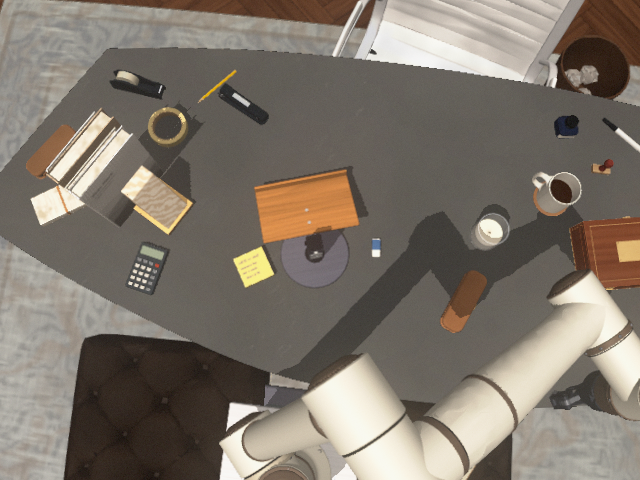

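```bash
cat > h.py <<'E'
import numpy as np,cv2
from scipy.spatial.transform import Rotation as Ro
def ray(d,uv,T=None):
    K=np.array(d["camera_matrix"]);D=np.array([float(d["k1"]),0,0,0])
    p=cv2.undistortPoints(np.array(uv,float).reshape(-1,1,2),K,D)[:,0]
    v=np.c_[p,np.ones(len(p))]
    if T is None:
        R=cv2.Rodrigues(np.array(d["rvec"],float))[0];return -R.T@np.array(d["tvec"],float).ravel(),v@R
    return T[:3,3],v@T[:3,:3].T
def onz(d,uv,z,T=None):
    c,v=ray(d,uv,T);return c+v*((z-c[2])/v[:,2])[:,None]
def cam(s,d):
    T=np.eye(4);T[:3,:3]=Ro.from_quat(s["ee_rot"]).as_matrix();T[:3,3]=s["position"];return T@np.array(d["hand_eye"])
E
python3 - <<'E'
from h import *
from bench import *
d=dict(np.load("top0.npz"));im=d["image"];hsv=cv2.cvtColor(im,cv2.COLOR_RGB2HSV)
def big(m,x0,y0,x1,y1):
    k=np.zeros_like(m);k[y0:y1,x0:x1]=m[y0:y1,x0:x1]
    return max(cv2.findContours(k,cv2.RETR_EXTERNAL,cv2.CHAIN_APPROX_NONE)[0],key=cv2.contourArea)
print("hsv",hsv[270,300],hsv[280,250],hsv[300,340],hsv[245,312])
# rest
c=big(((hsv[...,1]>120)&(hsv[...,0]<20)&(hsv[...,2]>90)).astype(np.uint8),245,160,370,250)
r=cv2.approxPolyDP(cv2.convexHull(c),6,True)[:,0];print("rest px",r.tolist())
# foot: bluish grey
m=((hsv[...,0]>105)&(hsv[...,0]<140)&(hsv[...,1]>25)).astype(np.uint8)
c=big(cv2.morphologyEx(m,cv2.MORPH_OPEN,np.ones((3,3))),270,220,360,300)
P=onz(d,c[:,0],14.)[:,:2]
o=[];
for k in range(3):
    Q=P if not len(o) else P[abs(np.linalg.norm(P-o[:2],axis=1)-85)<4]
    A=np.c_[2*Q,np.ones(len(Q))];o=np.linalg.lstsq(A,(Q**2).sum(1),rcond=None)[0]
    print("foot",o[:2],np.sqrt(o[2]+o[:2]@o[:2]),len(Q))
# depth cap
R=cv2.Rodrigues(d["rvec"])[0]
v,u=np.mgrid[160:300,240:375];C,V=ray(d,np.c_[u.ravel(),v.ravel()]);X=C+V*d["depth"][v.ravel(),u.ravel()][:,None]
k=(X[:,2]>135);print("cap",k.sum(),X[k].mean(0),X[k].min(0),X[k].max(0))
for q in r:
    i=np.argmin((u.ravel()-q[0])**2+(v.ravel()-q[1])**2);print(q,X[i])
print(onz(d,[[253,266],[376,247]],15))
s=read_state();w=get_image("wrist");np.savez("w0.npz",**w);print(np.round(w["hand_eye"],3),w["camera_matrix"][0],w["k1"])
for i in range(8):pass
E
```

```text
hsv [165  17 123] [ 28 116 248] [ 13  22 104] [ 9 54 66]
rest px [[346, 170], [357, 225], [263, 241], [255, 186]]Traceback (most recent call last):
  File "<stdin>", line 13, in <module>
  File "<stdin>", line 6, in big
ValueError: max() iterable argument is empty
```

Run:
```python
from h import *
from bench import *
d=dict(np.load("top0.npz"));im=d["image"].astype(int)
g=im[...,2]-im[...,1]
print("foot",im[265,295],im[275,330],"desk",im[310,250],im[290,380])
m=(cv2.GaussianBlur(g.astype(np.float32),(3,3),0)>3).astype(np.uint8);k=np.zeros_like(m);k[222:300,270:360]=m[222:300,270:360]
c=max(cv2.findContours(k,cv2.RETR_EXTERNAL,cv2.CHAIN_APPROX_NONE)[0],key=cv2.contourArea);print(cv2.boundingRect(c))
P=onz(d,c[:,0],14.)[:,:2]
o=np.array([])
for i in range(4):
    Q=P if not len(o) else P[abs(np.linalg.norm(P-o[:2],axis=1)-85)<5]
    o=np.linalg.lstsq(np.c_[2*Q,np.ones(len(Q))],(Q**2).sum(1),rcond=None)[0]
    print("foot",o[:2],np.sqrt(o[2]+o[:2]@o[:2]),len(Q))
v,u=np.mgrid[160:300,240:375];C,V=ray(d,np.c_[u.ravel(),v.ravel()]);X=C+V*d["depth"][v.ravel(),u.ravel()][:,None]
k=(X[:,2]>135);print("cap",k.sum(),X[k].mean(0),X[k].min(0),X[k].max(0))
for q in [[346,170],[357,225],[263,241],[255,186]]:
    i=np.argmin((u.ravel()-q[0])**2+(v.ravel()-q[1])**2)
    print(q,X[i],onz(d,[q],86)[0])
print(onz(d,[[253,266],[376,247]],15))
s=read_state();w=get_image("wrist");print(np.round(w["hand_eye"],3),w["camera_matrix"],w["k1"])
```

```text
foot [122 113 118] [116 108 115] desk [101  98  88] [66 62 58]
(282, 235, 66, 52)
foot [516.3069373    1.01802715] 66.42200933227464 212
foot [523.22672439   2.05108894] 80.42577655046175 37
foot [524.51783266   2.34947359] 80.65067322723938 28
foot [525.11179957   2.51512948] 80.63438785368038 26
cap 340 [462.4262422   -6.27343168 487.71585368] [272.78890768 -33.29939232 135.46776717] [ 548.59199003   23.57190516 1475.31345418]
[346, 170] [752.03818061 -48.96405122   4.66467069] [725.53294165 -48.09770556  86.        ]
[357, 225] [595.73934667 -89.07236986  80.33226808] [594.42721678 -88.84576731  86.        ]
[263, 241] [5.45451626e+02 1.34649669e+02 3.38617168e-02] [529.56327471 124.8630954   86.        ]
[255, 186] [ 6.83444156e+02  1.74771423e+02 -1.81259092e-01] [659.4584476  162.61834286  86.        ]
[[ 478.25164304  148.50712912   15.        ]
 [ 561.62097563 -143.98784382   15.        ]]
[[   0.      -0.955   -0.298   76.651]
 [   1.       0.      -0.       1.301]
 [   0.      -0.298    0.955 -141.892]
 [   0.       0.       0.       1.   ]] [[334.53348396   0.         321.73447595]
 [  0.         334.53348396 242.042472  ]
 [  0.           0.           1.        ]] 0.014117615711848377
```

Run:
```python
from h import *
d=dict(np.load("top0.npz"))
v,u=np.mgrid[225:275,295:335];v=v.ravel();u=u.ravel();z=d["depth"][v,u];k=z>0;C,V=ray(d,np.c_[u,v][k]);X=C+V*z[k][:,None]
k=X[:,2]>145;print("cap",k.sum(),np.median(X[k],0),X[k].min(0),X[k].max(0))
q0=Ro.from_quat([-.2258,.97416,.0011,-.0003]).as_matrix()
n=np.array([.957,.29,0]);t=np.radians(35)
z=n*np.sin(t)-np.array([0,0,np.cos(t)]);x=-n*np.cos(t)-np.array([0,0,np.sin(t)])
R=np.c_[x,np.cross(z,x),z];rv=Ro.from_matrix(R@q0.T).as_rotvec();print(rv/2/np.pi,np.degrees(np.linalg.norm(rv)))
```

```text
cap 240 [526.9917838    3.19652578 154.21975083] [507.7567429  -17.02735346 146.09257969] [548.59199003  23.57190516 161.21940096]
[ 0.0353152  -0.0907084  -0.02497822] 36.177919974733456
```

{"method": "servo_tool", "body": {
  "rotation": [
    [0,0,0],
    [0,0,0],
    [0,0,0],
    [0,0,0]
  ],
  "slide": [
    [0.08,0.28,0],
    [0.15,0.55,0],
    [0.22,0.82,0],
    [0.28,1,0]
  ],
  "grip": [1,1,1,1]
}}

```text
clock: 0.65
position: [331.1, -359.0, 231.3]
ee_rot: [-0.226, 0.974, 0.0, 0.0]
contact_force: [0.7, -0.3, 0.4]
gripper_width: 84.9
grasp_force: 0.0
```

{"method": "servo_tool", "body": {
  "rotation": [
    [0,0,0],
    [0.009,-0.023,-0.006],
    [0.018,-0.046,-0.012],
    [0.027,-0.069,-0.018]
  ],
  "slide": [
    [0.09,0.28,0],
    [0.17,0.55,0],
    [0.25,0.82,0],
    [0.3,1,0]
  ],
  "grip": [1,1,1,1]
}}

```text
clock: 1.15
position: [391.5, -159.2, 231.8]
ee_rot: [-0.165, 0.958, 0.034, 0.231]
contact_force: [-0.6, 1.0, 0.6]
gripper_width: 84.8
grasp_force: 0.0
```

{"method": "servo_tool", "body": {
  "rotation": [
    [0.008,-0.022,-0.007],
    [0.008,-0.022,-0.007],
    [0.008,-0.022,-0.007],
    [0.008,-0.022,-0.007],
    [0.008,-0.022,-0.007]
  ],
  "slide": [
    [0.08,0.2,-0.06],
    [0.16,0.4,-0.12],
    [0.24,0.6,-0.19],
    [0.3,0.7,-0.25],
    [0.3,0.7,-0.25]
  ],
  "grip": [1,1,1,1,1]
}}

```text
clock: 1.78
position: [450.7, -22.8, 182.2]
ee_rot: [-0.143, 0.944, 0.044, 0.294]
contact_force: [0.7, 0.2, -0.0]
gripper_width: 85.1
grasp_force: 0.0
```

Run:
```python
from h import *
from bench import *
s=read_state();w=get_image("wrist");np.savez("w1.npz",s_pos=s["position"],s_rot=s["ee_rot"],**w)
cv2.imwrite("pics/w1.png",w["image"][:,:,::-1]);print(s["position"],s["ee_rot"],s["joints"])
```

```text
[450.67248983 -22.78844036 182.15396597] [-0.14329939  0.94389454  0.04369665  0.29431104] [ 0.31873939 -0.08639502 -0.89244855  0.07332538 -0.16104413 -1.65692185]
```

View pics/w1.png

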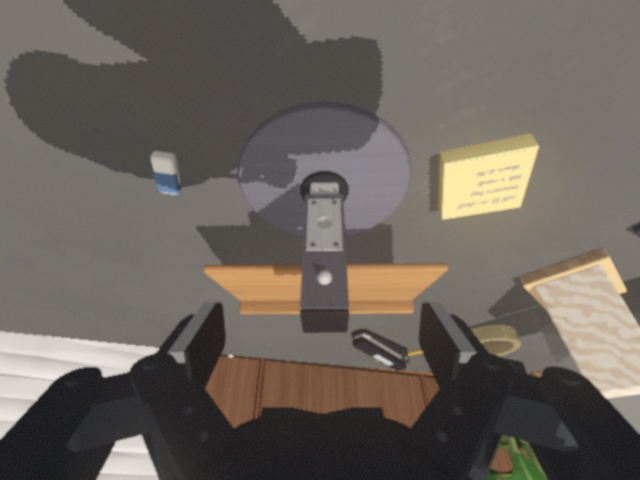

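Run:
```python
from h import *
w=dict(np.load("w1.npz"));im=w["image"][170:340,280:370]
cv2.imwrite("pics/c1.png",cv2.resize(cv2.rotate(im,cv2.ROTATE_90_CLOCKWISE),None,fx=4.5,fy=4.5,interpolation=cv2.INTER_CUBIC)[:,:,::-1])
```

```text
(no output)
```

View pics/c1.png

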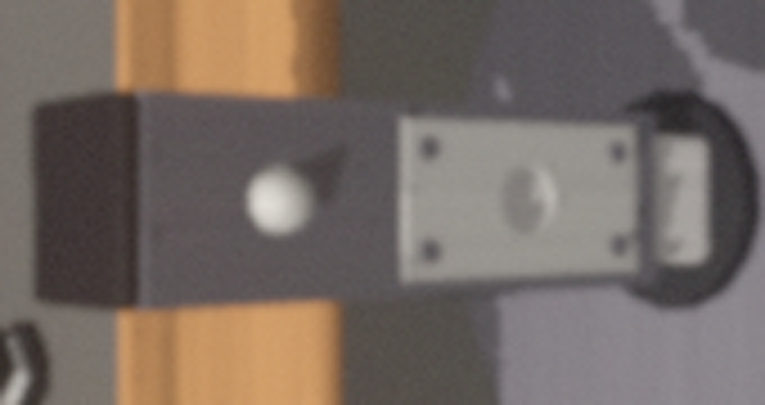

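```bash
cat > m.py <<'E'
from h import *
w=dict(np.load("w1.npz"));T=cam({"ee_rot":w["s_rot"],"position":w["s_pos"]},w)
f=lambda x,y:(280+y/4.5,339.5-x/4.5)
n0=np.array([.957,.29,0])
# axis xy from top edge corners at z=154 and button tip at z=125
a=onz(w,[f(137,95),f(137,305)],154,T);print("top corners",a,np.linalg.norm(a[0]-a[1]))
e=a[1]-a[0];e[2]=0;e/=np.linalg.norm(e);n=np.array([e[1],-e[0],0]);n*=np.sign(n[0]);print("n",n,np.degrees(np.arctan2(n[1],n[0])))
b=onz(w,[f(278,200)],125,T)[0];print("button",b,"axis from button",b+n*21,"axis from edge",a.mean(0)+17*n)
pts=[f(137,200),f(399,200),f(529,199),f(638,198),f(652,198)]
C,V=ray(w,pts,T)
for D in (0,1.5):
    p0=a.mean(0)-D*n;X=C+V*(((p0-C)@n)/(V@n))[:,None];print(D,X[:,2])
E
python3 m.py
```

```text
top corners [[508.70323928 -17.77263083 154.        ]
 [499.433767    11.58471859 154.        ]] 30.785988386898087
n [0.95359451 0.30109387 0.        ] 17.523315123856214
button [511.35080276  -0.69625862 125.        ] axis from button [531.37628741   5.62671257 125.        ] axis from edge [520.27960975   2.02463961 154.        ]
0 [154.0033237  106.2086692   77.40576287  49.91787033  46.13494967]
1.5 [154.7588147  107.32056713  78.73244539  51.44953133  47.69482009]
```

```bash
cat >> m.py <<'E'
print('----')
n=np.array([.9555,.295,0]);
pts=[f(137,200),f(280,200),f(399,118),f(399,282),f(529,199),f(638,132),f(638,272),f(652,198),f(200,95.5),f(200,304)]
C,V=ray(w,pts,T)
for D in(0,-4,-8,-12):
    p0=a.mean(0)-D*n;X=C+V*(((p0-C)@n)/(V@n))[:,None]
    print(D,"z",X[[0,1,2,4,5,7],2].round(1),"plate w",np.linalg.norm(X[2]-X[3]).round(1),np.linalg.norm(X[5]-X[6]).round(1),"col w",np.linalg.norm(X[8]-X[9]).round(1))
u,v=np.meshgrid(np.arange(305,345),np.arange(195,335));u=u.ravel();v=v.ravel();z=w["depth"][v,u];k=z>0
C,V=ray(w,np.c_[u,v][k],T);X=C+V*z[k][:,None]
for lo in range(20,165,10):
    q=X[(X[:,2]>=lo)&(X[:,2]<lo+10)]
    if len(q):print(lo,len(q),np.percentile(q@n,[5,25,50,75,95]).round(1))
for x in(137,200,280,340,399,450,529,600,638,652,680,720):
    p=np.array(f(x,215));i=np.round(p).astype(int);c,V1=ray(w,[p],T);print(x,(c+V1*w["depth"][i[1],i[0]])[0].round(1))
E
python3 m.py|sed -n '/----/,$p'
```

```text
----
0 z [154.  129.4 106.3  77.4  50.   46.1] plate w 27.3 26.5 col w 31.5
-4 z [152.  126.9 103.3  73.9  45.9  42. ] plate w 27.8 27.0 col w 32.1
-8 z [150.  124.4 100.3  70.3  41.8  37.8] plate w 28.4 27.6 col w 32.7
-12 z [148.  121.9  97.4  66.8  37.7  33.7] plate w 28.9 28.1 col w 33.3
30 66 [488.  488.5 488.9 489.2 489.6]
40 273 [487.  487.6 488.1 488.5 489.1]
50 332 [486.9 487.5 487.8 488.2 489. ]
60 402 [487.1 487.6 488.1 488.8 493. ]
70 311 [487.  487.6 488.  488.6 492.8]
80 383 [487.  487.5 487.9 488.3 488.9]
90 405 [486.7 487.4 487.8 488.2 488.7]
100 438 [487.5 488.1 488.6 489.  489.5]
110 423 [487.6 488.2 488.6 489.  489.6]
120 482 [483.5 487.  488.4 489.  490.2]
130 488 [487.6 488.3 488.6 489.  489.7]
140 527 [487.6 488.2 488.6 489.  489.6]
150 923 [488.5 491.5 500.7 510.6 518.7]
137 [510.1   1.2 150.5]
200 [510.9   1.6 139.2]
280 [5.074e+02 5.000e-01 1.268e+02]
340 [510.5   1.7 112.9]
399 [510.    1.7 100.9]
450 [509.9   1.7  89.8]
529 [514.5   3.4  66.8]
600 [509.4   1.9  53.5]
638 [510.9   2.5  41.5]
652 [510.9   2.5  37.6]
680 [514.8   3.9  25.1]
720 [510.3   2.5  18.2]
```

```bash
cat > g.py <<'E'
from h import *
from bench import *
s=read_state();a=np.radians(17.2);n=np.array([np.cos(a),np.sin(a),0]);t=np.array([-n[1],n[0],0])
R=np.c_[-t,n,[0,0,-1.]];R=R*np.sign(np.linalg.det(R)) if np.linalg.det(R)>0 else np.c_[-t,-n,[0,0,-1.]]
rv=Ro.from_matrix(R@Ro.from_quat(s["ee_rot"]).as_matrix().T).as_rotvec()
e=np.array([527.9,4.2,105])-s["position"];f=s["contact_force"]
print("clock",round(s["clock"],2),"rot",(rv/2/np.pi).round(4),"slide",(e/200).round(4),"err n,t,z",(e@n).round(2),(e@t).round(2),e[2].round(2),"F n,t,z",(f@n).round(1),(f@t).round(1),f[2].round(1),"w",s["gripper_width"].round(1),"g",round(float(s["grasp_force"]),1),"j",s["joints"].round(2)[[4,5]])
E
python3 g.py
```

```text
Traceback (most recent call last):
  File "g.py", line 7, in <module>
    print("clock",round(s["clock"],2),"rot",(rv/2/np.pi).round(4),"slide",(e/200).round(4),"err n,t,z",(e@n).round(2),(e@t).round(2),e[2].round(2),"F n,t,z",(f@n).round(1),(f@t).round(1),f[2].round(1),"w",s["gripper_width"].round(1),"g",round(float(s["grasp_force"]),1),"j",s["joints"].round(2)[[4,5]])
                                                                                                                                                                                                             ^^^^^^^^^^^^^^^^^^^^^^^^
AttributeError: 'float' object has no attribute 'round'
```

```bash
sed -i 's/s\["gripper_width"\].round(1)/round(float(s["gripper_width"]),1)/' g.py; python3 g.py
```

```text
clock 1.82 rot [-0.0946  0.0502  0.2418] slide [ 0.383   0.1382 -0.391 ] err n,t,z 81.36 3.75 -78.19 F n,t,z -0.5 -0.9 0.5 w 85.5 g 0.0 j [-0.16 -1.66]
```

{"method": "servo_tool", "body": {
  "rotation": [
    [-0.0105,0.0056,0.027],
    [-0.021,0.011,0.054],
    [-0.0315,0.0167,0.0806],
    [-0.042,0.0223,0.1075],
    [-0.0525,0.028,0.134],
    [-0.063,0.0335,0.161],
    [-0.0736,0.039,0.188],
    [-0.084,0.0446,0.215]
  ],
  "slide": [
    [0,0,0.2],
    [0,0,0.4],
    [0.08,0.03,0.4],
    [0.16,0.06,0.4],
    [0.24,0.09,0.4],
    [0.32,0.12,0.4],
    [0.383,0.138,0.4],
    [0.383,0.138,0.4]
  ],
  "grip": [1,1,1,1,1,1,1,1]
}}

```text
clock: 2.82
position: [529.6, 2.9, 264.4]
ee_rot: [0.732, -0.68, -0.008, -0.051]
contact_force: [-0.8, 0.2, -1.2]
gripper_width: 85.3
grasp_force: 0.0
```

```bash
python3 g.py
```

```text
clock 2.83 rot [-0.0146  0.0077  0.0361] slide [-0.0086  0.0065 -0.7971] err n,t,z -1.25 1.74 -159.42 F n,t,z -0.7 0.4 -1.2 w 85.3 g 0.0 j [-1.14 -0.17]
```

{"method": "servo_tool", "body": {
  "rotation": [
    [-0.0075,0.004,0.018],
    [-0.0146,0.0077,0.036],
    [-0.0146,0.0077,0.036],
    [-0.0146,0.0077,0.036]
  ],
  "slide": [
    [0,0,0],
    [-0.0086,0.0065,-0.2],
    [-0.0086,0.0065,-0.35],
    [-0.0086,0.0065,-0.35]
  ],
  "grip": [1,1,1,1]
}}

```text
clock: 3.32
position: [525.5, 3.9, 192.4]
ee_rot: [0.803, -0.596, -0.002, 0.001]
contact_force: [0.6, 0.1, 0.8]
gripper_width: 85.4
grasp_force: 0.0
```

```bash
python3 g.py
python3 - <<'E'
from h import *
from bench import *
s=read_state();w=get_image("wrist");T=cam(s,w)
a=np.radians(17.2);n=np.array([np.cos(a),np.sin(a),0]);t=np.array([-n[1],n[0],0])
cv2.imwrite("pics/w2.png",w["image"][:,:,::-1])
v,u=np.mgrid[0:480,0:640];v=v.ravel();u=u.ravel();z=w["depth"][v,u];k=z>0;C,V=ray(w,np.c_[u,v][k],T);X=C+V*z[k][:,None]
q=np.linalg.norm(X[:,:2]-[527.9,4.2],axis=1)<27
for lo,hi in((60,80),(140,148),(151,158)):
    m=q&(X[:,2]>lo)&(X[:,2]<hi);Y=X[m];print(lo,m.sum(),(np.percentile(Y@n,[2,50,98])-505.55).round(1),(np.percentile(Y@t,[2,50,98])+152.1).round(1))
E
```

```text
clock 3.33 rot [-0.     -0.0006  0.0009] slide [ 0.0122  0.0014 -0.4368] err n,t,z 2.42 -0.44 -87.35 F n,t,z 0.6 -0.1 0.8 w 85.4 g 0.0 j [-1.03 -0.02]
60 366 [-15.8   9.8  25.7] [-17.9 -16.4   1.1]
140 221 [-16.3  -0.6  16.3] [-17.2 -16.7 -16.1]
151 3119 [-16.4  -0.4  15.9] [-16.4  -0.9  16.1]
```

View pics/w2.png

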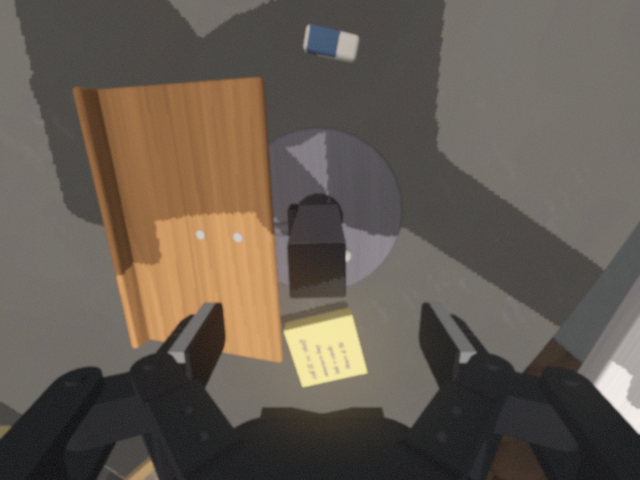

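{"method": "servo_tool", "body": {
  "rotation": [
    [0,-0.0006,0.0009],
    [0,-0.0006,0.0009],
    [0,-0.0006,0.0009],
    [0,-0.0006,0.0009],
    [0,-0.0006,0.0009]
  ],
  "slide": [
    [0.012,0.001,-0.05],
    [0.012,0.001,-0.2],
    [0.012,0.001,-0.35],
    [0.012,0.001,-0.435],
    [0.012,0.001,-0.435]
  ],
  "grip": [1,1,0.6,0.3,0.3]
}}

```text
clock: 4.0
position: [529.0, 4.8, 106.6]
ee_rot: [0.805, -0.593, 0.001, -0.001]
contact_force: [0.6, -0.5, 0.7]
gripper_width: 55.5
grasp_force: 0.0
```

```bash
python3 g.py
```

```text
clock 4.0 rot [ 0.      0.0005 -0.0002] slide [-0.0053 -0.0028 -0.0082] err n,t,z -1.18 -0.23 -1.65 F n,t,z 0.5 -0.7 0.7 w 55.5 g 0.0 j [-0.82 -0.02]
```

{"method": "servo_tool", "body": {
  "rotation": [
    [0,0,0],
    [0,0,0],
    [0,0,0]
  ],
  "slide": [
    [-0.002,-0.001,-0.004],
    [-0.002,-0.001,-0.004],
    [-0.002,-0.001,-0.004]
  ],
  "grip": [0.15,0.1,0.1]
}}

```text
clock: 4.38
position: [529.1, 4.9, 107.0]
ee_rot: [0.805, -0.593, 0.002, -0.002]
contact_force: [0.6, 0.9, -0.3]
gripper_width: 47.0
grasp_force: 0.0
```

```bash
python3 g.py;python3 -c "
from bench import *
for i in range(2): get_image('wrist')"; python3 g.py
```

```text
clock 4.38 rot [-0.      0.0009 -0.0002] slide [-0.0062 -0.0036 -0.0099] err n,t,z -1.39 -0.32 -1.99 F n,t,z 0.8 0.7 -0.3 w 47.0 g 0.0 j [-0.82 -0.02]
clock 4.47 rot [-0.      0.0008 -0.0002] slide [-0.0052 -0.0035 -0.0085] err n,t,z -1.21 -0.36 -1.7 F n,t,z -0.8 -0.4 1.2 w 47.2 g 0.0 j [-0.82 -0.02]
```

{"method": "servo_tool", "body": {
  "rotation": [
    [0,0,0],
    [0,0,0],
    [0,0,0]
  ],
  "slide": [
    [0,0,0],
    [0,0,0],
    [0,0,0]
  ],
  "grip": [0.03,0,-0.03]
}}

```text
clock: 4.85
position: [528.0, 4.6, 106.1]
ee_rot: [0.805, -0.593, 0.001, -0.0]
contact_force: [-2.6, -0.7, 1.4]
gripper_width: 41.8
grasp_force: 1.4
```

```bash
python3 g.py
```

```text
clock 4.85 rot [ 0.0001  0.0004 -0.0002] slide [-0.0005 -0.0018 -0.0053] err n,t,z -0.19 -0.32 -1.06 F n,t,z -2.7 0.1 1.4 w 41.8 g 1.4 j [-0.82 -0.02]
```

{"method": "servo_tool", "body": {
  "rotation": [
    [0,0,0],
    [0,0,0],
    [0,0,0]
  ],
  "slide": [
    [0,0,0],
    [0,0,0],
    [0,0,0]
  ],
  "grip": [-0.06,-0.09,-0.11]
}}

```text
clock: 5.22
position: [528.3, 4.7, 106.2]
ee_rot: [0.805, -0.593, 0.001, -0.001]
contact_force: [-3.7, -1.2, 2.2]
gripper_width: 37.9
grasp_force: 1.9
```

```bash
python3 g.py
```

```text
clock 5.22 rot [ 0.0001  0.0005 -0.0002] slide [-0.0022 -0.0024 -0.0058] err n,t,z -0.55 -0.33 -1.15 F n,t,z -3.9 -0.1 2.2 w 37.9 g 1.9 j [-0.82 -0.02]
```

Good; the button is yielding. Close fully.

{"method": "servo_tool", "body": {
  "rotation": [
    [0,0,0],
    [0,0,0],
    [0,0,0]
  ],
  "slide": [
    [0,0,0],
    [0,0,0],
    [0,0,0]
  ],
  "grip": [-0.14,-0.16,-0.18]
}}

```text
clock: 5.6
position: [528.4, 4.7, 106.2]
ee_rot: [0.805, -0.593, 0.001, -0.001]
contact_force: [-4.9, -1.8, 3.2]
gripper_width: 35.1
grasp_force: 2.2
```

```bash
python3 g.py
```

```text
clock 5.6 rot [ 0.0001  0.0005 -0.0002] slide [-0.0027 -0.0027 -0.0062] err n,t,z -0.68 -0.36 -1.24 F n,t,z -5.2 -0.3 3.2 w 35.1 g 2.2 j [-0.82 -0.02]
```

{"method": "servo_tool", "body": {
  "rotation": [
    [0,0,0],
    [0,0,0],
    [0,0,0],
    [0,0,0]
  ],
  "slide": [
    [0,0,0],
    [0,0,0],
    [0,0,0],
    [0,0,0]
  ],
  "grip": [-0.22,-0.3,-0.4,-0.5]
}}

```text
clock: 6.1
position: [528.2, 4.6, 106.4]
ee_rot: [0.806, -0.592, 0.001, -0.0]
contact_force: [-5.2, -1.5, 5.5]
gripper_width: 33.4
grasp_force: 59.0
```

```bash
python3 g.py
```

```text
clock 6.1 rot [ 0.0002  0.0004 -0.0005] slide [-0.0015 -0.0021 -0.0071] err n,t,z -0.41 -0.31 -1.42 F n,t,z -5.4 0.1 5.5 w 33.4 g 59.0 j [-0.82 -0.02]
```

{"method": "servo_tool", "body": {
  "rotation": [
    [0,0,0],
    [0,0,0],
    [0,0,0],
    [0,0,0]
  ],
  "slide": [
    [0,0,0.0025],
    [0,0,0.005],
    [0,0,0.0075],
    [0,0,0.01]
  ],
  "grip": [-0.5,-0.5,-0.5,-0.5]
}}

```text
clock: 6.6
position: [528.2, 4.7, 107.0]
ee_rot: [0.805, -0.593, 0.001, -0.0]
contact_force: [-0.3, -3.0, -8.6]
gripper_width: 33.4
grasp_force: 60.3
```

```bash
python3 g.py
```

```text
clock 6.6 rot [ 0.0001  0.0004 -0.0002] slide [-0.0014 -0.0023 -0.01  ] err n,t,z -0.41 -0.35 -2.0 F n,t,z -1.2 -2.8 -8.6 w 33.4 g 60.3 j [-0.82 -0.02]
```

{"method": "servo_tool", "body": {
  "rotation": [
    [0,0,0],
    [0,0,0],
    [0,0,0]
  ],
  "slide": [
    [0,0,0.0013],
    [0,0,0.0025],
    [0,0,0.0035]
  ],
  "grip": [-0.5,-0.5,-0.5]
}}

```text
clock: 6.98
position: [528.2, 4.6, 108.6]
ee_rot: [0.805, -0.593, 0.001, -0.001]
contact_force: [-2.5, -2.5, -8.0]
gripper_width: 33.2
grasp_force: 60.5
```

{"method": "servo_tool", "body": {
  "rotation": [
    [0,0,0],
    [0,0,0]
  ],
  "slide": [
    [0,0,0.001],
    [0,0,0.002]
  ],
  "grip": [-0.5,-0.5]
}}

```text
clock: 7.22
position: [528.2, 4.7, 109.1]
ee_rot: [0.805, -0.593, 0.001, -0.001]
contact_force: [-2.3, -3.2, -10.5]
gripper_width: 33.5
grasp_force: 60.5
```

{"method": "servo_tool", "body": {
  "rotation": [
    [0,0,0],
    [0,0,0],
    [0,0,0]
  ],
  "slide": [
    [0,0,0.001],
    [0,0,0.002],
    [0,0,0.003]
  ],
  "grip": [-0.5,-0.5,-0.5]
}}

```text
clock: 7.6
position: [528.2, 4.7, 109.5]
ee_rot: [0.805, -0.593, 0.001, -0.001]
contact_force: [-1.8, -3.3, -11.5]
gripper_width: 33.1
grasp_force: 60.6
```

{"method": "servo_tool", "body": {
  "rotation": [
    [0,0,0],
    [0,0,0],
    [0,0,0]
  ],
  "slide": [
    [0,0,0.001],
    [0,0,0.002],
    [0,0,0.003]
  ],
  "grip": [-0.5,-0.5,-0.5]
}}

```text
clock: 7.98
position: [528.2, 4.7, 110.2]
ee_rot: [0.805, -0.593, 0.001, -0.001]
contact_force: [-2.7, -3.4, -12.7]
gripper_width: 33.3
grasp_force: 60.7
```

{"method": "servo_tool", "body": {
  "rotation": [
    [0,0,0],
    [0,0,0],
    [0,0,0]
  ],
  "slide": [
    [0,0,0.0015],
    [0,0,0.003],
    [0,0,0.004]
  ],
  "grip": [-0.5,-0.5,-0.5]
}}

```text
clock: 8.35
position: [528.2, 4.7, 111.0]
ee_rot: [0.805, -0.593, 0.001, -0.001]
contact_force: [-2.5, -4.7, -14.4]
gripper_width: 33.5
grasp_force: 60.9
```

{"method": "servo_tool", "body": {
  "rotation": [
    [0,0,0],
    [0,0,0],
    [0,0,0]
  ],
  "slide": [
    [0,0,0.0015],
    [0,0,0.003],
    [0,0,0.004]
  ],
  "grip": [-0.5,-0.5,-0.5]
}}

```text
clock: 8.72
position: [528.2, 4.7, 112.7]
ee_rot: [0.805, -0.593, 0.001, -0.001]
contact_force: [-4.9, -3.8, -8.0]
gripper_width: 33.1
grasp_force: 61.2
```

{"method": "servo_tool", "body": {
  "rotation": [
    [0,0,0],
    [0,0,0],
    [0,0,0],
    [0,0,0],
    [0,0,0],
    [0,0,0],
    [0,0,0],
    [0,0,0]
  ],
  "slide": [
    [0,0,0.008],
    [0,0,0.02],
    [0,0,0.035],
    [0,0,0.05],
    [0,0,0.065],
    [0,0,0.08],
    [0,0,0.095],
    [0,0,0.11]
  ],
  "grip": [-0.5,-0.5,-0.5,-0.5,-0.5,-0.5,-0.5,-0.5]
}}

```text
clock: 9.72
position: [528.2, 4.7, 135.0]
ee_rot: [0.805, -0.593, 0.001, -0.001]
contact_force: [-5.0, -4.4, -9.1]
gripper_width: 33.4
grasp_force: 61.1
```

{"method": "servo_tool", "body": {
  "rotation": [
    [0,0,0],
    [0,0,0],
    [0,0,0],
    [0,0,0],
    [0,0,0],
    [0,0,0],
    [0,0,0],
    [0,0,0]
  ],
  "slide": [
    [0,0,0.01],
    [0,0,0.02],
    [0,0,0.03],
    [0,0,0.04],
    [0,0,0.05],
    [0,0,0.06],
    [0,0,0.065],
    [0,0,0.065]
  ],
  "grip": [-0.5,-0.5,-0.5,-0.5,-0.5,-0.5,-0.5,-0.5]
}}

```text
clock: 10.72
position: [528.3, 4.7, 148.5]
ee_rot: [0.805, -0.593, 0.002, -0.001]
contact_force: [-5.5, -2.7, -5.9]
gripper_width: 33.4
grasp_force: 61.1
```

```bash
python3 g.py
python3 - <<'E'
from h import *
from bench import *
s=read_state();w=get_image("wrist");cv2.imwrite("pics/w3.png",w["image"][:,:,::-1])
d=get_image("side");
# button expected pixel in side view and sleeve cap height by top depth
d=get_image("side");c=d["image"][200:300,280:380];cv2.imwrite("pics/s3.png",cv2.resize(c,None,fx=6,fy=6,interpolation=cv2.INTER_CUBIC)[:,:,::-1])
E
```

```text
clock 10.72 rot [ 0.0001  0.0006 -0.0003] slide [-0.0018 -0.0023 -0.2174] err n,t,z -0.47 -0.33 -43.49 F n,t,z -6.1 -1.0 -5.9 w 33.4 g 61.1 j [-0.92 -0.02]
```

View pics/w3.png

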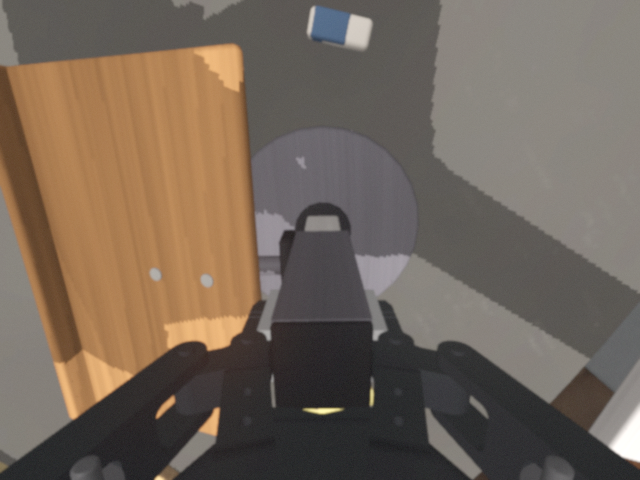

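{"method": "servo_tool", "body": {
  "rotation": [
    [0,0,0],
    [0,0,0],
    [0,0,0],
    [0,0,0],
    [0,0,0],
    [0,0,0]
  ],
  "slide": [
    [0,0,0.005],
    [0,0,0.01],
    [0,0,0.015],
    [0,0,0.02],
    [0,0,0.025],
    [0,0,0.03]
  ],
  "grip": [-0.5,-0.5,-0.5,-0.5,-0.5,-0.5]
}}

```text
clock: 11.62
position: [528.2, 4.6, 154.5]
ee_rot: [0.805, -0.593, 0.002, -0.001]
contact_force: [-5.1, -3.4, -4.6]
gripper_width: 33.4
grasp_force: 61.2
```

{"method": "servo_tool", "body": {
  "rotation": [
    [0,0,0],
    [0,0,0],
    [0,0,0],
    [0,0,0]
  ],
  "slide": [
    [0,0,0.003],
    [0,0,0.006],
    [0,0,0.008],
    [0,0,0.01]
  ],
  "grip": [-0.5,-0.5,-0.5,-0.5]
}}

```text
clock: 12.12
position: [528.3, 4.7, 157.3]
ee_rot: [0.805, -0.593, 0.002, -0.001]
contact_force: [-5.6, -3.7, -2.7]
gripper_width: 33.3
grasp_force: 61.5
```

{"method": "servo_tool", "body": {
  "rotation": [
    [0,0,0],
    [0,0,0],
    [0,0,0]
  ],
  "slide": [
    [0,0,0.002],
    [0,0,0.004],
    [0,0,0.005]
  ],
  "grip": [-0.5,-0.5,-0.5]
}}

```text
clock: 12.5
position: [528.3, 4.7, 157.7]
ee_rot: [0.805, -0.593, 0.002, -0.001]
contact_force: [-5.0, -4.1, -5.4]
gripper_width: 33.6
grasp_force: 61.3
```

{"method": "servo_tool", "body": {
  "rotation": [
    [0,0,0],
    [0,0,0],
    [0,0,0]
  ],
  "slide": [
    [0,0,0.002],
    [0,0,0.004],
    [0,0,0.005]
  ],
  "grip": [-0.5,-0.5,-0.5]
}}

```text
clock: 12.88
position: [528.3, 4.7, 158.6]
ee_rot: [0.805, -0.593, 0.002, -0.001]
contact_force: [-5.0, -3.3, -5.2]
gripper_width: 33.5
grasp_force: 61.3
```

{"method": "servo_tool", "body": {
  "rotation": [
    [0,0,0],
    [0,0,0],
    [0,0,0]
  ],
  "slide": [
    [0,0,0.002],
    [0,0,0.004],
    [0,0,0.005]
  ],
  "grip": [-0.5,-0.5,-0.5]
}}

```text
clock: 13.25
position: [528.3, 4.7, 159.6]
ee_rot: [0.805, -0.593, 0.002, -0.001]
contact_force: [-5.0, -4.1, -6.7]
gripper_width: 33.6
grasp_force: 61.3
```

{"method": "servo_tool", "body": {
  "rotation": [
    [0,0,0],
    [0,0,0],
    [0,0,0]
  ],
  "slide": [
    [0,0,0.002],
    [0,0,0.003],
    [0,0,0.004]
  ],
  "grip": [-0.5,-0.5,-0.5]
}}

```text
clock: 13.62
position: [528.2, 4.7, 160.0]
ee_rot: [0.805, -0.593, 0.002, -0.001]
contact_force: [-3.9, -5.0, -8.0]
gripper_width: 33.4
grasp_force: 61.1
```

{"method": "servo_tool", "body": {
  "rotation": [
    [0,0,0],
    [0,0,0],
    [0,0,0]
  ],
  "slide": [
    [0,0,0.001],
    [0,0,0.002],
    [0,0,0.003]
  ],
  "grip": [-0.5,-0.5,-0.5]
}}

```text
clock: 14.0
position: [528.2, 4.7, 160.2]
ee_rot: [0.805, -0.593, 0.002, -0.001]
contact_force: [-3.4, -4.0, -9.5]
gripper_width: 33.4
grasp_force: 60.9
```

{"method": "servo_tool", "body": {
  "rotation": [
    [0,0,0],
    [0,0,0]
  ],
  "slide": [
    [0,0,0.001],
    [0,0,0.002]
  ],
  "grip": [-0.5,-0.5]
}}

```text
clock: 14.25
position: [528.2, 4.7, 160.4]
ee_rot: [0.805, -0.593, 0.001, -0.001]
contact_force: [-2.4, -4.2, -12.0]
gripper_width: 33.2
grasp_force: 60.8
```

{"method": "servo_tool", "body": {
  "rotation": [
    [0,0,0],
    [0,0,0],
    [0,0,0]
  ],
  "slide": [
    [0,0,-0.004],
    [0,0,-0.008],
    [0,0,-0.01]
  ],
  "grip": [-0.5,-0.5,-0.5]
}}

```text
clock: 14.62
position: [528.3, 4.7, 159.6]
ee_rot: [0.805, -0.593, 0.002, -0.001]
contact_force: [-6.1, -2.7, -3.7]
gripper_width: 32.8
grasp_force: 61.4
```

{"method": "servo_tool", "body": {
  "rotation": [
    [0,0,0],
    [0,0,0],
    [0,0,0]
  ],
  "slide": [
    [0,0,-0.002],
    [0,0,-0.005],
    [0,0,-0.007]
  ],
  "grip": [-0.5,-0.5,-0.5]
}}

```text
clock: 15.0
position: [528.3, 4.7, 158.3]
ee_rot: [0.805, -0.593, 0.002, -0.001]
contact_force: [-6.1, -3.7, -3.6]
gripper_width: 33.2
grasp_force: 61.4
```

{"method": "servo_tool", "body": {
  "rotation": [
    [0,0,0],
    [0,0,0],
    [0,0,0]
  ],
  "slide": [
    [0,0,-0.001],
    [0,0,-0.002],
    [0,0,-0.003]
  ],
  "grip": [-0.5,-0.5,-0.5]
}}

```text
clock: 15.38
position: [528.3, 4.7, 157.7]
ee_rot: [0.805, -0.593, 0.002, -0.001]
contact_force: [-6.2, -2.6, -3.8]
gripper_width: 33.4
grasp_force: 61.4
```

{"method": "servo_tool", "body": {
  "rotation": [
    [0,0,0],
    [0,0,0],
    [0,0,0]
  ],
  "slide": [
    [0,0,-0.001],
    [0,0,-0.002],
    [0,0,-0.003]
  ],
  "grip": [-0.5,-0.5,-0.5]
}}

```text
clock: 15.75
position: [528.3, 4.7, 157.4]
ee_rot: [0.805, -0.593, 0.002, -0.001]
contact_force: [-7.0, -2.2, -2.7]
gripper_width: 33.3
grasp_force: 61.6
```

{"method": "servo_tool", "body": {
  "rotation": [
    [0,0,0],
    [0,0,0],
    [0,0,0]
  ],
  "slide": [
    [0,0,-0.001],
    [0,0,-0.002],
    [0,0,-0.003]
  ],
  "grip": [-0.5,-0.5,-0.5]
}}

```text
clock: 16.12
position: [528.3, 4.7, 157.2]
ee_rot: [0.805, -0.593, 0.002, -0.001]
contact_force: [-7.8, -2.5, -0.0]
gripper_width: 33.3
grasp_force: 61.8
```

```bash
python3 g.py
python3 - <<'E'
from h import *
from bench import *
d=get_image("side");c=d["image"][200:300,290:370];cv2.imwrite("pics/s4.png",cv2.resize(c,None,fx=6,fy=6,interpolation=cv2.INTER_CUBIC)[:,:,::-1])
E
```

```text
clock 16.12 rot [ 0.0001  0.0006 -0.0003] slide [-0.0021 -0.0023 -0.2609] err n,t,z -0.53 -0.32 -52.18 F n,t,z -8.2 -0.1 -0.0 w 33.3 g 61.8 j [-0.94 -0.02]
```

View pics/s4.png

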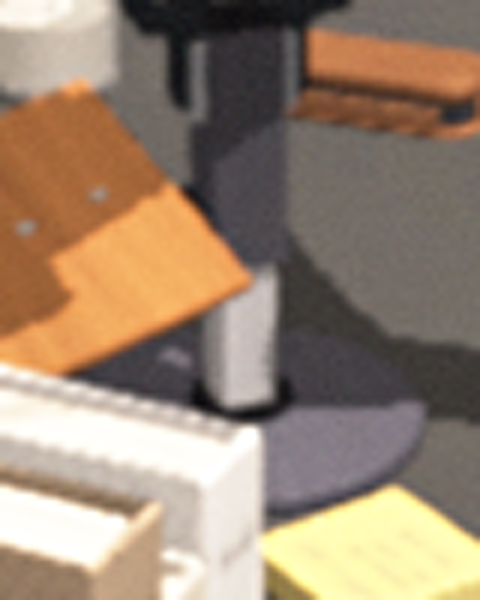

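{"method": "servo_tool", "body": {
  "rotation": [
    [0,0,0],
    [0,0,0],
    [0,0,0],
    [0,0,0],
    [0,0,0],
    [0,0,0]
  ],
  "slide": [
    [0,0,0],
    [0,0,0],
    [0,0,0],
    [0,0,0],
    [0,0,0],
    [0,0,0]
  ],
  "grip": [-0.22,-0.15,0,0.2,0.4,0.5]
}}

```text
clock: 16.92
position: [529.6, 5.1, 155.4]
ee_rot: [0.805, -0.593, 0.002, -0.002]
contact_force: [0.2, -0.3, -0.4]
gripper_width: 64.1
grasp_force: 0.0
```

{"method": "servo_tool", "body": {
  "rotation": [
    [0,0,0],
    [0,0,0],
    [0,0,0],
    [0,0,0],
    [0,0,0]
  ],
  "slide": [
    [0,0,0.1],
    [0,0,0.25],
    [0,0,0.45],
    [0,0,0.6],
    [0,0,0.6]
  ],
  "grip": [0.6,0.6,0.6,0.6,0.6]
}}

```text
clock: 17.55
position: [530.3, 5.1, 277.7]
ee_rot: [0.805, -0.593, 0.004, -0.004]
contact_force: [0.3, 0.3, -0.9]
gripper_width: 68.4
grasp_force: 0.0
```

```bash
python3 g.py
python3 - <<'E'
from h import *
from bench import *
d=get_image("side");c=d["image"][200:300,290:370];cv2.imwrite("pics/s5.png",cv2.resize(c,None,fx=6,fy=6,interpolation=cv2.INTER_CUBIC)[:,:,::-1])
s=read_state();w=get_image("wrist");T=cam(s,w)
v,u=np.mgrid[0:480,0:640];v=v.ravel();u=u.ravel();z=w["depth"][v,u];k=z>0;C,V=ray(w,np.c_[u,v][k],T);X=C+V*z[k][:,None]
Y=X[np.linalg.norm(X[:,:2]-[527.9,4.2],axis=1)<14];Y=Y[Y[:,2]<s["position"][2]-20];print("cap z",np.percentile(Y[:,2],[50,80,90]))
E
```

```text
clock 17.55 rot [-0.0002  0.0017 -0.0002] slide [-0.0122 -0.0047 -0.8636] err n,t,z -2.6 -0.17 -172.71 F n,t,z 0.4 0.2 -0.9 w 68.4 g 0.0 j [-1.22 -0.02]
cap z [203.95410945 204.50616399 204.75718176]
```

View pics/s5.png

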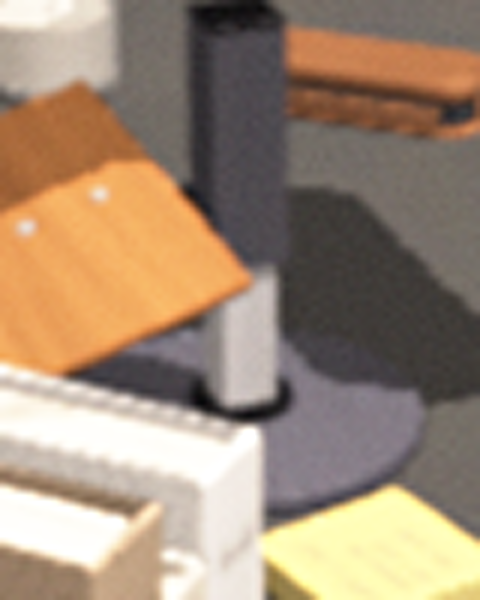

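The sleeve hangs by itself, with its cap at z≈204. That puts it about 50 mm up, and the gripper is clear of it.

```bash
python3 -c "
from bench import *
print(job_done())"
```

```text
the job is handed in; nothing more can be done
None
```

I've handed the job in: the book rest now hangs on the button in the next hole, about 50 mm above where it started, and the gripper is open and clear of it. The verdict wasn't returned.

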